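Pack the specimen chest for the courier

TASK

Get the specimens ready for the courier: flip the hasp of the red chest up off its staple and swing it well clear, raise the lid to upright or a little beyond, stand every specimen jar upright inside the chest, then lower the lid fully shut and flip the hasp back down over the staple. The coolant canister travels with the chest, so lift it by its handle off the aluminium stand and set it down upright on the yellow pad in front of the stand, keeping it upright all the way; this may be done at any time. Leave the sanitiser bottle, the pen cup and the carton where they are.

Things in the scene. Friction and masses are not known exactly. Their poses are not given: they have to be found in the camera images.
- chest: Fixed red open-topped chest, 190 (x) x 240 (y) x 85 mm tall, walls and floor 8 mm thick, so the inside is 174 x 224 mm and 77 mm deep. Origin: centre of its underside; its -x side, with hasp and tab, faces the robot. Lid on top is 15 mm thick (lid top 100 mm above the bench when shut).
- lid (a joint): Lid angle in rad: 0 shut, 1.57 upright, stop at 1.9 (leaning back away from the robot). Hinge axis is the chest's y axis along its far (+x) top rim. Stiff hinge: the lid stays where it is left; about 4 N at the tab raises it.
- lid_hinge (a point): On the lid's hinge line at the middle of its width. This point turns with the lid: at lid angle 0 its axes are the chest's.
- lid_tab (a point): Grip point in the lid's black pull tab: a tongue in the plane of the lid, 24 mm wide (chest y), 11 mm thick, sticking out 46 mm beyond the lid's front edge. The point is 30 mm out from that edge; in the frame of lid_hinge it is at (-220, 60, 7.5) mm. Pinch the tab across its 24 mm width from above and follow the arc; with the tool kept vertical the tab pivots between the fingers. Axes turn with the lid.
- hasp (a joint): Hasp angle relative to the lid in rad: 0 hangs straight down in front of the chest with its slot over the staple (then the staple blocks the lid), 1.57 points straight out from the front, stop at 2.3 (pointing up and out). It grows as the free end swings out and up. It counts as clear above 1.4. Stiff hinge: stays where it is left; under 2 N at the lip moves it.
- hasp_hinge (a point): On the hasp's hinge line (along chest y), at the middle of the hasp, 6 mm in front of the lid's front edge at mid-thickness of the lid. This point turns with hasp and lid: with both angles 0 its axes are the chest's.
- hasp_lip (a point): Grip point in the hasp's yellow lip: a bar at the free end of the steel strap, 36 mm wide (chest y), 26 mm deep, 10 mm thick, jutting out from the strap (28 mm wide, 3 mm thick, 44 mm long). In the frame of hasp_hinge the point is at (-15, 0, -38) mm. Pinch the lip across its 36 mm width from above and follow the arc; with the tool kept vertical it pivots between the fingers. Axes turn with the hasp.
- staple (a point): Tip of the steel staple on the chest's front face, 14 mm out from the face, 72 mm above the bench; it pokes 8 mm through the hasp's slot when the hasp is home.
- sample_mat: Fixed white mat, 200 x 200 x 4 mm, on which the jars stand at the start, left or right of the chest. Origin: centre of its underside.
- jar1: Specimen jar: closed upright cylinder, 52 mm diameter, 50 mm tall, 50-100 g, heavier at the bottom, pale body with a cap (orange, top 16 mm). Origin: centre of its underside, z up its axis. May be absent.
- jar2: Specimen jar: closed upright cylinder, 52 mm diameter, 50 mm tall, 50-100 g, heavier at the bottom, pale body with a cap (green, top 16 mm). Origin: centre of its underside, z up its axis. May be absent.
- jar3: Specimen jar: closed upright cylinder, 52 mm diameter, 50 mm tall, 50-100 g, heavier at the bottom, pale body with a cap (yellow, top 16 mm). Origin: centre of its underside, z up its axis. May be absent.
- jar4: Specimen jar: closed upright cylinder, 52 mm diameter, 50 mm tall, 50-100 g, heavier at the bottom, pale body with a cap (red, top 16 mm). Origin: centre of its underside, z up its axis. May be absent.
- stand: Fixed aluminium stand, flat square top 130 x 130 mm at 45 mm above the bench, on the other side of the chest from the mat. Origin: centre of its footprint on the bench.
- pad: Fixed yellow pick-up pad on the bench, 110 (x) x 130 (y) x 4 mm, in front of the stand (towards the robot). Origin: centre of its underside.
- canister: Closed steel coolant canister with a blue band, 80 mm diameter, body 84 mm tall, with an upright black arch handle on top, 138 mm tall in all, 0.4-0.5 kg. Origin: centre of its underside, z up. Starts on the stand.
- canister_grip (a point): Middle of the handle's level bar, 131 mm above the canister's underside. The bar runs along the canister's x axis, 76 mm long over all, 14 x 14 mm thick, with 40 mm free space below it and 60 mm between its posts. Pinch it across its thickness (along the canister's y axis) from above.
- sanitiser: Bystander: squat green sanitiser bottle with a blue cap, 60 mm diameter, 78 mm tall, behind the chest to one side. Origin: centre of its underside.
- pen_cup: Bystander: grey cup, 70 mm diameter, 75 mm tall, behind the chest to the other side. Origin: centre of its underside.
- carton: Bystander: cardboard carton, 90 x 150 x 50 mm, close behind the chest. Origin: centre of its underside.
Not all that is in view belongs to the job. What is shaped like the jar3 but brown or purple is not meant.

How it is judged:
On the way, in this order (a step that is already met when the one before it is completed fails the run):
1. the hasp is swung clear of the staple while the lid is still shut (value of joint hasp above 1.4 rad and value of joint lid below 0.08 rad), for 0.2 s.
2. the lid is raised to upright or beyond (value of joint lid above 1.45 rad), for 0.2 s.
3. every jar stands upright inside the chest, with the lid still open (x of jar1 in the frame of chest between -0.085 and 0.085 m and y of jar1 in the frame of chest between -0.11 and 0.11 m and z of each of jar1, jar2, jar3, jar4 in the frame of chest below 0.02 m and angle between each of jar1, jar2, jar3, jar4's own z axis and vertical below 0.3 rad and x of jar2 in the frame of chest between -0.085 and 0.085 m and y of jar2 in the frame of chest between -0.11 and 0.11 m and x of jar3 in the frame of chest between -0.085 and 0.085 m and y of jar3 in the frame of chest between -0.11 and 0.11 m and x of jar4 in the frame of chest between -0.085 and 0.085 m and y of jar4 in the frame of chest between -0.11 and 0.11 m and value of joint lid above 1 rad), for 0.2 s.
4. the lid is fully shut (value of joint lid below 0.04 rad), for 0.2 s.
5. the hasp is back down over the staple (value of joint hasp below 0.17 rad and value of joint lid below 0.04 rad), for 0.2 s.
At the end, for the whole second after the job is handed in: Every present jar stands upright (within 0.3 rad) on the chest's floor, the lid is shut (below 0.04 rad), the hasp hangs over the staple (below 0.17 rad), and the canister stands at rest and upright on the yellow pad, its centre within 40 mm (x) and 45 mm (y) of the pad's centre (all of step 5 and x of jar1 in the frame of chest between -0.085 and 0.085 m and y of jar1 in the frame of chest between -0.11 and 0.11 m and z of each of jar1, jar2, jar3, jar4 in the frame of chest below 0.02 m and angle between each of jar1, jar2, jar3, jar4's own z axis and vertical below 0.3 rad and x of jar2 in the frame of chest between -0.085 and 0.085 m and y of jar2 in the frame of chest between -0.11 and 0.11 m and x of jar3 in the frame of chest between -0.085 and 0.085 m and y of jar3 in the frame of chest between -0.11 and 0.11 m and x of jar4 in the frame of chest between -0.085 and 0.085 m and y of jar4 in the frame of chest between -0.11 and 0.11 m and x of canister in the frame of pad between -0.04 and 0.04 m and y of canister in the frame of pad between -0.045 and 0.045 m and z of canister in the frame of pad below 0.012 m and angle between canister's own z axis and vertical below 0.1 rad and linear speed of canister below 0.02 m/s); the robot touches nothing.
It fails at once if the canister is tipped by more than 0.6 rad (angle between canister's own z axis and vertical above 0.6 rad).
It fails at once if the sanitiser bottle is moved by more than 30 mm (distance of sanitiser from where it was at the start of the episode above 0.03 m).
It fails at once if the pen cup is moved by more than 30 mm (distance of pen_cup from where it was at the start of the episode above 0.03 m).
It fails at once if the carton is moved by more than 30 mm (distance of carton from where it was at the start of the episode above 0.03 m).
Of jar1, jar2, jar3, jar4 only 2 to 4 are there at a start; the rules pass over those that are not, and their reading is None.
At some moment in a run one of jar1, jar2, jar3, jar4 may be knocked a few centimetres aside while the robot is not near it.
It also fails if it takes over 210 s, if anything falls off the work surface, if the arm or the gripper's body presses on something with over 40 N, if the wrist force passes 120 N, or if a joint passes its speed limit or range.

ROBOT

A 7-joint arm with a two-finger parallel gripper is mounted at the origin on the work surface. World frame = base frame: x ahead of the robot, y to its left, z up, the work surface at z = 0. Lengths are in m, angles in rad, forces in N, time in s.
With the tool pointing down it reaches from about 0.425 to 0.875 m from the base axis. Payload 4.7 kg.
Tool frame: the origin (TCP) lies midway between the tips of the shut fingers; the grasp point (between the pads) lies 19 mm behind it; z points along the fingers, y is the line along which they close (so a half turn about z gives the same grasp; the last joint's range is limited). The gripper opens to 87 mm and grips with 3 to 60 N. Pads are 19 mm wide; open, the fingers measure 117 mm over their backs; the gripper's body (75 mm by 190 mm) begins 51 mm behind the grasp point.
Start: joints at [-1.223, 0.321, -0.07, 1.45, 0.023, 1.371, -0.057], TCP at [0.213, 0.614, 0.223] pointing down, gripper open.
Joint ranges: [-2.86, 2.86], [-0.3, 2.09], [-1.38, 1.24], [0.06, 2.45], [-1.56, 4.7], [0.09, 2.05], [-2.69, 2.69]. Speed limits (rad/s): [2.57, 2.57, 3.14, 3.14, 3.14, 3.14, 3.14].

INTERFACE

Orientations are given as a rotation vector (axis times angle).
In Python, from bench import ctrl, get_image, calibration gives the robot as it stands.
- The arm moves only by the tool apply_moves, never from a script. Its arguments are lists of equal length, an entry for each row: "dp": the shift along the tool's x, y, z in m, a list of three; "twist": the turn, a rotation vector about the tool's x, y, z in rad, a list of three; "fingers": the closure, from 0 (fully open) to 1 (shut). In form: {"dp": [[dx, dy, dz], ...], "twist": [[ax, ay, az], ...], "fingers": [fingers, ...]}. A call has 1 to 10 rows; each row shifts and turns the commanded pose from where the row before left it, along the tool's axes as they then stand; what a row does not reach is not made up. A row lasts 1/10 s, in which the tool goes at most 50 mm and 8.59 degrees, less where a joint would pass 70% of its speed; a pose out of reach is approached as far as the arm can. A call is refused whole if a number of a shift passes 0.05 or a number of a turn 0.15, either way. A call with a gripper value outside its range is refused whole. The fingers move at their own pace and stop on an object; "newtons" is the grip in N (left out, the last holds). Time passes only in rows, so rows that do not move let the fingers close. It gives the time, the measured TCP pose, the force, the opening and the grip force at its end, in the units of the state.
- ctrl.get_state(): the state, without advancing time (a new reading comes with each control period).
- get_image(name): name is "scene" or "side" or "wrist"; returns the picture (420x560x3 uint8, red, green, blue); there is no depth.
- calibration(name): a dict with "fx", "fy", "cx", "cy" (pixels), "k1" (the pictures are not rectified: a ray, as slopes to the right and down, at radius r is drawn at 1 + k1 r^2 times it, then the intrinsics apply), "eye" and "attitude" of the camera in the world; the wrist camera has in their place "hand_eye" (4x4, takes a point from camera to tool coordinates, whose origin is the TCP and whose axes are the flange's). Camera axes: x right, y up, looking along -z (the intrinsics and any distortion apply to the point x, -y, -z); pixel columns grow to the right and rows downward; lengths in m; the calibration is good to about 2 mm. A picture is of the moment at which its call begins: read the wrist's pose just before it. calibration takes no time and is no camera call.
- ctrl.close_job(): hands the job in; it is judged then, once.
The state is a dict: "time": time; "joint_positions": joint angles; "qd": joint speeds; "joint_torque": joint torques, N m; "position": TCP position; "tool_rot": TCP orientation; "ft_force": force on the tool from outside, world axes, zero at the start; "torque": the same for the moment, N m; "grip_width": opening from 0.0 (shut) to 1.0 (fully open); "grip_force": force on a finger pad.
Only numpy, scipy, OpenCV 4.12 (cv2) and the standard library are available. Lean on these libraries where they do the work, as an engineer would, in place of code of your own. Each camera call takes 0.05 s, during which the arm holds its last target. There are 200 camera calls.

## Working session

There is one attempt and no reset: what is moved stays moved. The work goes in short steps, Python scripts to look and compute and a tool call to move; the robot and the scene stay as the last step left them, time stands still between calls to the robot, and variables do not carry over. Pictures are saved under pics/ and viewed, at most 14 in all, crops included, and the job is handed in when it is done.

Besides the shell and the picture viewer there is one more tool, called in YAML: its name, and indented under it one key for each argument. apply_moves: Moves the arm, as the interface text tells. Its arguments: {"type":"object","properties":{"dp":{"type":"array"},"twist":{"type":"array"},"fingers":{"type":"array"},"newtons":{"type":"number"}},"required":["dp","twist","fingers"]}

```bash
ls; mkdir -p pics; cat > h.py <<'E'
import numpy as np, cv2
from bench import ctrl,get_image,calibration
from scipy.spatial.transform import Rotation as R
def cam(name,st=None):
    c=calibration(name)
    if name=='wrist':
        T=np.eye(4);st=st or ctrl.get_state();T[:3,:3]=R.from_rotvec(st['tool_rot']).as_matrix();T[:3,3]=st['position']
        M=T@np.array(c['hand_eye']);return c,M[:3,3],M[:3,:3]
    a=np.array(c['attitude'],float)
    A=a if a.shape==(3,3) else (R.from_rotvec(a).as_matrix() if a.size==3 else R.from_quat(a).as_matrix())
    return c,np.array(c['eye']),A
def ray(C,u,v):
    c,e,A=C;K=np.array([[c['fx'],0,c['cx']],[0,c['fy'],c['cy']],[0,0,1]])
    x,y=cv2.undistortPoints(np.array([[[u,v]]],float),K,np.array([c['k1'],0,0,0.]))[0,0]
    d=A@np.array([x,-y,-1]);return e,d/np.linalg.norm(d)
def onz(C,u,v,z):
    e,d=ray(C,u,v);return e+d*(z-e[2])/d[2]
def tri(C1,p1,C2,p2):
    e1,d1=ray(C1,*p1);e2,d2=ray(C2,*p2)
    s=np.linalg.lstsq(np.stack([d1,-d2],1),e2-e1,rcond=None)[0]
    a,b=e1+s[0]*d1,e2+s[1]*d2;return (a+b)/2,np.linalg.norm(a-b)
def proj(C,P):
    c,e,A=C;q=A.T@(np.array(P)-e);x,y=q[0]/-q[2],-q[1]/-q[2];f=1+c['k1']*(x*x+y*y)
    return np.array([c['fx']*x*f+c['cx'],c['fy']*y*f+c['cy']])
def snap(name,f):
    st=ctrl.get_state();im=get_image(name);cv2.imwrite('pics/'+f+'.png',im[...,::-1]);np.savez('pics/'+f+'.npz',im=im,p=st['position'],r=st['tool_rot'],name=name);return im
def load(f):
    d=np.load('pics/'+f+'.npz');n=str(d['name']);return d['im'],cam(n,dict(position=d['p'],tool_rot=d['r']))
E
python3 - <<'E'
from h import *
np.set_printoptions(precision=4,suppress=True)
for n in('scene','side','wrist'):print(n,calibration(n)); snap(n,n+'0')
print(ctrl.get_state())
a=[cv2.imread(f'pics/{n}0.png') for n in('scene','side')]
E
```

```text
pics
scene {'fx': 410.43066714822294, 'fy': 410.43066714822294, 'cx': 273.28551051507014, 'cy': 198.8453564376862, 'k1': -0.10588245751697155, 'eye': array([0.8687, 0.5905, 1.1236]), 'attitude': array([0.2043, 0.7069, 2.4571])}
side {'fx': 438.04220731284613, 'fy': 438.04220731284613, 'cx': 285.7384198218287, 'cy': 206.5907505393717, 'k1': -0.12211327083703581, 'eye': array([-0.1358, -0.6019,  1.0284]), 'attitude': array([ 0.7683, -0.3092, -0.7573])}
wrist {'fx': 311.97363254344856, 'fy': 311.97363254344856, 'cx': 276.9802360829653, 'cy': 206.38280492538468, 'k1': -0.06833893198507612, 'hand_eye': array([[ 0.0003,  0.9557,  0.2942,  0.0812],
       [ 1.    , -0.0004,  0.0002, -0.    ],
       [ 0.0004,  0.2942, -0.9557, -0.1626],
       [ 0.    ,  0.    ,  0.    ,  1.    ]])}
{'time': 0.15, 'joint_positions': array([-1.2229,  0.3216, -0.0701,  1.4514,  0.0226,  1.3708, -0.0569]), 'qd': array([-0.0009,  0.    , -0.0012, -0.0048,  0.0001, -0.0006,  0.0003]), 'joint_torque': array([  0.0003, -49.1796,  -0.4045, -31.2878,  -0.0639,   0.0404,
         0.0001]), 'position': array([0.2129, 0.6137, 0.2217]), 'tool_rot': array([-0.5218, -3.0978,  0.0023]), 'ft_force': array([-0.2235,  0.1558,  0.662 ]), 'torque': array([-0.027 , -0.0552,  0.0052]), 'grip_force': 0.0, 'grip_width': 0.99952826926935}
```

View pics/scene0.png

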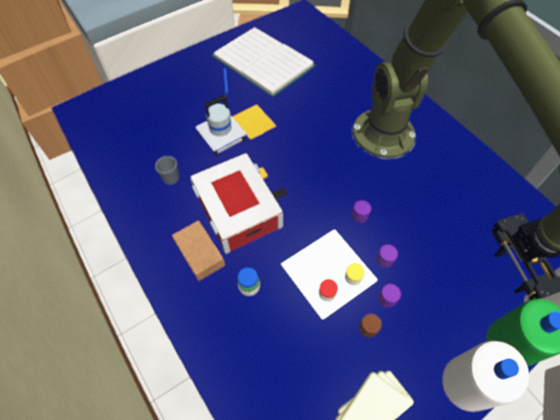

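View pics/side0.png

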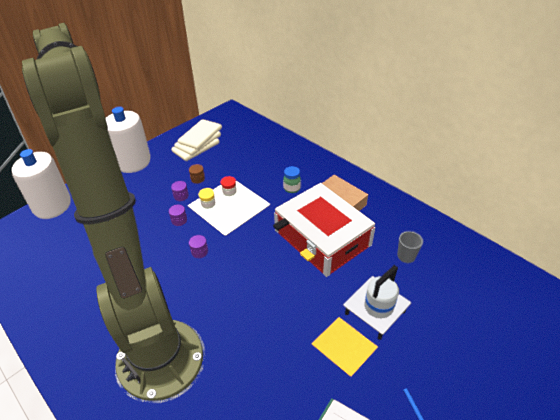

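The scene view shows the chest with its white lid around (237,195) and the carton (198,250). The canister is on the stand at (219,118), with the yellow pad at (255,122). Caps on the mat: yellow (355,273) and red (329,289). The side view shows the same caps at (207,193) and (228,183), which fit jar3 and jar4. The purple (3) and brown (1) lookalikes off the mat are not meant.

```bash
cat > m1.py <<'E'
from h import *
np.set_printoptions(precision=4,suppress=True)
I={n:load(n+'0') for n in('scene','side')}
def blob(n,lo,hi,near,fill=False):
    im,C=I[n];h=cv2.cvtColor(im,cv2.COLOR_RGB2HSV);m=cv2.inRange(h,np.array(lo),np.array(hi))
    cs,_=cv2.findContours(m,cv2.RETR_EXTERNAL,cv2.CHAIN_APPROX_NONE)
    cs=[c for c in cs if cv2.contourArea(c)>8]
    return min(cs,key=lambda c:abs(cv2.pointPolygonTest(c,near,True)) if cv2.pointPolygonTest(c,near,True)<0 else 0)
def cen(c):m=cv2.moments(c);return m['m10']/m['m00'],m['m01']/m['m00']
C1,C2=I['scene'][1],I['side'][1]
for nm,lo,hi,a,b in [('yjar',(22,120,120),(35,255,255),(355,272),(207,194)),('rjar',(0,150,100),(6,255,255),(329,288),(228,183)),('pad',(18,150,120),(35,255,255),(258,122),(345,346)),('panel',(0,150,100),(6,255,255),(235,192),(325,215)),('lip',(18,120,120),(35,255,255),(263,173),(308,254)),('hand?',(0,0,0),(180,255,50),(280,193),(281,225))]:
    ca,cb=blob('scene',lo,hi,a),blob('side',lo,hi,b)
    P,r=tri(C1,cen(ca),C2,cen(cb));print(nm,np.round(cen(ca),1),np.round(cen(cb),1),cv2.contourArea(ca),cv2.contourArea(cb),P,r)
    if nm in('pad','panel'):
        z=.004 if nm=='pad' else .1
        for n,c in(('scene',ca),('side',cb)):
            q=cv2.boxPoints(cv2.minAreaRect(c)) 
            ap=cv2.approxPolyDP(cv2.convexHull(c),6,True)[:,0]
            print(n,[onz(I[n][1],*p,z)[:2].round(3).tolist() for p in ap])
E
python3 m1.py
python3 - <<'E'
from h import *
a=cv2.imread('pics/scene0.png')[90:280,150:300];b=cv2.imread('pics/side0.png')[170:380,265:425]
o=np.zeros((600,800,3),np.uint8)
a=cv2.resize(a,(400,507),interpolation=2);b=cv2.resize(b,(400,525),interpolation=2);o[:507,:400]=a;o[:525,400:]=b
cv2.imwrite('pics/crop1.png',o)
E
```

```text
yjar [354.9 272. ] [206.  194.1] 210.5 134.5 [0.447  0.3595 0.0474] 0.002728095696323425
rjar [328.2 288.1] [228.  182.5] 203.5 108.0 [0.5374 0.3532 0.0459] 0.001354468439577847
pad [253.7 121.3] [344.4 346. ] 692.0 1856.5 [ 0.355  -0.3128  0.0008] 0.0008491631612380907
scene [[0.304, -0.368], [0.305, -0.252], [0.411, -0.256], [0.402, -0.374]]
side [[0.407, -0.249], [0.409, -0.374], [0.304, -0.376], [0.301, -0.25]]
panel [234.7 193. ] [324.2 215.7] 1089.0 955.0 [ 0.601  -0.0254  0.0985] 0.0002511015678883695
scene [[0.55, -0.083], [0.566, 0.042], [0.652, 0.032], [0.639, -0.094]]
side [[0.564, 0.047], [0.654, 0.037], [0.641, -0.096], [0.548, -0.085]]
lip [262.7 172.8] [306.9 254.4] 36.5 82.5 [ 0.4779 -0.066   0.0577] 0.003938672458571481
hand? [279.4 192.8] [280.9 224.1] 34.0 69.0 [0.4894 0.0471 0.0942] 2.870899506701557e-06
```

View pics/crop1.png

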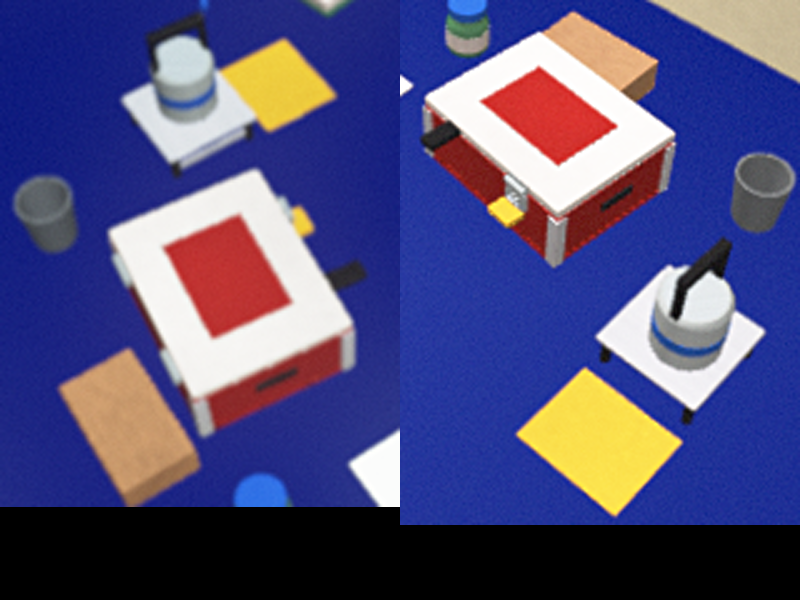

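Measured so far:

| Item | World position | Notes |
|---|---|---|
| Chest centre | (0.601, -0.025) | yaw about -0.115, panel height 0.0985 against 0.100 given |
| Lip | (0.478, -0.066, 0.058) | |
| Tab | about (0.487, 0.048) | consistent with the text geometry |

The canister and its handle I'll look at later. Moving off now.

apply_moves:
  dp:
    - [-0.038,-0.03,0]
    - [-0.038,-0.03,0]
    - [-0.038,-0.03,0]
    - [-0.038,-0.03,0]
    - [-0.038,-0.03,0]
    - [-0.038,-0.03,0]
    - [-0.038,-0.03,0]
    - [-0.038,-0.03,0]
    - [-0.038,-0.03,0]
    - [-0.038,-0.03,0]
  twist:
    - [0,0,0]
    - [0,0,0]
    - [0,0,0]
    - [0,0,0]
    - [0,0,0]
    - [0,0,0]
    - [0,0,0]
    - [0,0,-0.07]
    - [0,0,-0.07]
    - [0,0,-0.07]
  fingers: [0,0,0,0,0,0,0,0,0,0]

```text
time: 1.15
position: [0.4825, 0.2102, 0.2227]
tool_rot: [0.19, 3.136, 0.001]
ft_force: [0.3, 0.6, -0.4]
grip_width: 0.998
grip_force: 0.0
```

apply_moves:
  dp:
    - [0,-0.045,0]
    - [0,-0.045,0]
    - [0,-0.045,0]
    - [0,-0.045,0]
    - [0,-0.045,0]
    - [0,-0.035,0]
    - [0,0,0]
    - [0,0,0]
  twist:
    - [0,0,0]
    - [0,0,0]
    - [0,0,0]
    - [0,0,0]
    - [0,0,0]
    - [0,0,0]
    - [0,0,0]
    - [0,0,0]
  fingers: [0,0,0,0,0,0,0,0]

```text
time: 1.95
position: [0.4497, -0.0461, 0.2226]
tool_rot: [0.197, 3.135, 0.002]
ft_force: [1.1, -0.2, 0.6]
grip_width: 1.003
grip_force: 0.0
```

```bash
python3 - <<'E'
from h import *
im=snap('wrist','w1');st=ctrl.get_state();print(st['position'],st['tool_rot'])
E
```

```text
[ 0.44980138 -0.04499935  0.22244583] [-1.93593562e-01 -3.13553948e+00 -1.24647132e-03]
```

View pics/w1.png

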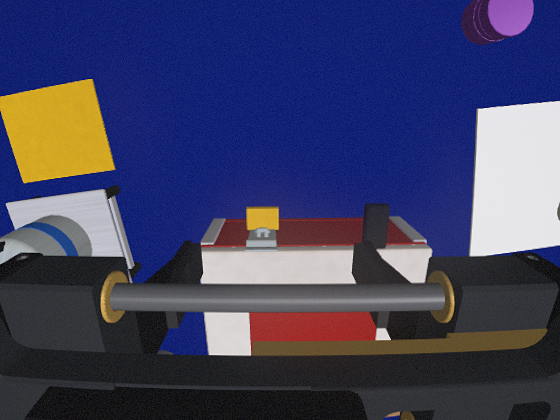

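Wrist view: the yellow lip is at (262,218), the strap and staple just below it at (262,238), and the tab at (376,225). The lid's front edge is level at row 248, so the tool is aligned with the chest.

```bash
cat > m2.py <<'E'
from h import *
np.set_printoptions(precision=4,suppress=True)
im,C=load('w1');h=cv2.cvtColor(im,cv2.COLOR_RGB2HSV)
m=cv2.inRange(h,np.array((18,120,100)),np.array((35,255,255)));m[:,:220]=0;m[:200]=0;m[242:]=0
x,y,w,hh=cv2.boundingRect(m);print('lip',x,y,w,hh)
a,b=onz(C,x,y+10,.0595),onz(C,x+w,y+10,.0595);print(a,b,np.linalg.norm(a-b))
I,Cs=load('side0')
P,r=tri(C,(x+w/2,y+hh/2),Cs,(306.9,254.4));print('lip tri',P,r)
k=(im.max(2)<60).astype(np.uint8)*255;k[:,:355]=0;k[:,400:]=0;k[:195]=0;k[240:]=0
x,y,w,hh=cv2.boundingRect(k);print('tab',x,y,w,hh)
q=[onz(C,x,y+3,.098),onz(C,x+w,y+3,.098)];print(q,np.linalg.norm(q[0]-q[1]))
print('lid front corners',onz(C,202,249,.1),onz(C,430,249,.1))
T=R.from_rotvec(np.load('pics/w1.npz')['r']).as_matrix();print(T)
E
python3 m2.py
```

```text
lip 246 207 33 23
[ 0.4764 -0.0839  0.0595] [ 0.481  -0.0477  0.0595] 0.036444330405367376
lip tri [ 0.4813 -0.0662  0.0558] 0.0008661277014552137
tab 362 203 27 37
[array([0.4667, 0.0348, 0.098 ]), array([0.47  , 0.0611, 0.098 ])] 0.026554844187571848
lid front corners [ 0.4911 -0.1271  0.1   ] [0.5207 0.102  0.1   ]
[[-0.9921  0.1253  0.0002]
 [ 0.1253  0.9921  0.0011]
 [-0.0001  0.0011 -1.    ]]
```

apply_moves:
  dp:
    - [-0.015,-0.008,0.03]
    - [-0.015,-0.009,0.03]
    - [0,0,0.04]
    - [0,0,0.04]
    - [0,0,0.025]
    - [0,0,0.017]
    - [0,0,0]
    - [0,0,0]
    - [0,0,0]
    - [0,0,0]
  twist:
    - [0,0,0]
    - [0,0,0]
    - [0,0,0]
    - [0,0,0]
    - [0,0,0]
    - [0,0,0]
    - [0,0,0]
    - [0,0,0]
    - [0,0,0]
    - [0,0,0]
  fingers: [0,0,0,0,0,0,0.5,0.7,0.8,0.8]
  newtons: 10

```text
time: 3.0
position: [0.4786, -0.066, 0.0417]
tool_rot: [0.193, 3.133, 0.001]
ft_force: [0.2, -0.2, 0.2]
grip_width: 0.725
grip_force: 0.0
```

apply_moves:
  dp:
    - [0,0,0]
    - [0,0,0]
    - [0,0,0]
    - [0,0,0]
    - [0,0,0]
  twist:
    - [0,0,0]
    - [0,0,0]
    - [0,0,0]
    - [0,0,0]
    - [0,0,0]
  fingers: [0.8,0.8,0.8,0.8,0.8]
  newtons: 10

```text
time: 3.5
position: [0.4777, -0.0662, 0.0407]
tool_rot: [0.194, 3.135, 0.001]
ft_force: [-0.4, 1.5, 2.9]
grip_width: 0.417
grip_force: 10.0
```

apply_moves:
  dp:
    - [0.0073,0,-0.0037]
    - [0.0064,0,-0.0051]
    - [0.0052,0,-0.0063]
    - [0.0039,0,-0.0072]
    - [0.0024,0,-0.0078]
    - [0.0008,0,-0.0081]
    - [-0.0009,0,-0.008]
    - [-0.0025,0,-0.0079]
    - [-0.0039,0,-0.0071]
    - [-0.0028,0,-0.0033]
  twist:
    - [0,0,0]
    - [0,0,0]
    - [0,0,0]
    - [0,0,0]
    - [0,0,0]
    - [0,0,0]
    - [0,0,0]
    - [0,0,0]
    - [0,0,0]
    - [0,0,0]
  fingers: [0.8,0.8,0.8,0.8,0.8,0.8,0.8,0.8,0.8,0.8]

```text
time: 4.5
position: [0.4613, -0.0644, 0.1057]
tool_rot: [-0.194, -3.134, -0.001]
ft_force: [-4.3, 2.1, -0.4]
grip_width: 0.417
grip_force: 10.0
```

apply_moves:
  dp:
    - [0,0,0]
    - [0,0,0]
    - [0,0,0]
    - [0,0,0]
    - [0,0,0]
    - [0,0,-0.03]
    - [0,0,-0.04]
    - [0,0,-0.04]
    - [0,0,0]
    - [0,0,0]
  twist:
    - [0,0,0]
    - [0,0,0]
    - [0,0,0]
    - [0,0,0]
    - [0,0,0]
    - [0,0,0]
    - [0,0,0]
    - [0,0,0]
    - [0,0,0]
    - [0,0,0]
  fingers: [0.8,0.8,0.3,0.2,0.2,0.2,0.2,0.2,0.2,0.2]

```text
time: 5.5
position: [0.4628, -0.0646, 0.2161]
tool_rot: [0.194, 3.132, 0.001]
ft_force: [-0.2, -0.2, -0.1]
grip_width: 0.797
grip_force: 0.0
```

```bash
python3 - <<'E'
from h import *
im=snap('wrist','w2');s=snap('side','s2');st=ctrl.get_state();print(st['position'],st['tool_rot'],st['time'])
o=np.zeros((420,790,3),np.uint8);o[:,:560]=im[...,::-1];c=cv2.resize(s[180:290,260:375],(230,220),interpolation=2);o[:220,560:]=c[...,::-1];cv2.imwrite('pics/v2.png',o)
E
```

```text
[ 0.46129752 -0.06453168  0.21413406] [-1.94451950e-01 -3.13440916e+00  3.39663584e-04] 5.6
```

View pics/v2.png

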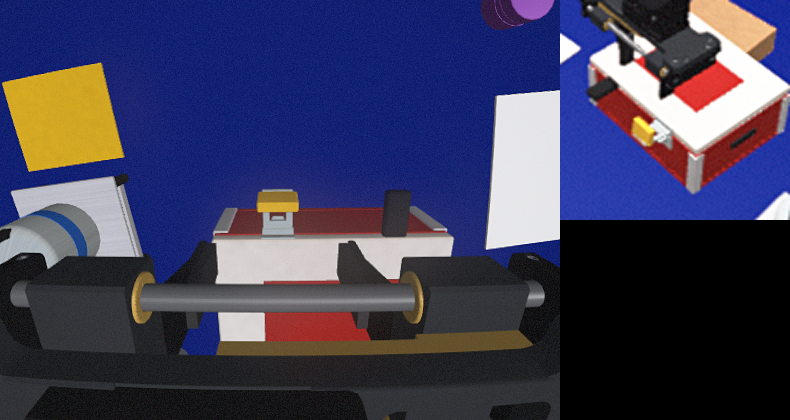

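The hasp now points out and slightly up, about 1.87 rad by the followed arc, with the lip at (278,201). The tab is at (397,212) and the lid is still shut. Going to the tab.

apply_moves:
  dp:
    - [-0.003,0.04,0]
    - [-0.003,0.04,0]
    - [-0.0024,0.034,0.02]
    - [0,0,0.04]
    - [0,0,0.04]
    - [0,0,0.038]
    - [0,0,0]
    - [0,0,0]
    - [0,0,0]
    - [0,0,0]
  twist:
    - [0,0,0]
    - [0,0,0]
    - [0,0,0]
    - [0,0,0]
    - [0,0,0]
    - [0,0,0]
    - [0,0,0]
    - [0,0,0]
    - [0,0,0]
    - [0,0,0]
  fingers: [0.2,0.2,0.2,0.2,0.2,0.2,0.2,0.9,0.9,0.9]
  newtons: 15

```text
time: 6.6
position: [0.4858, 0.0479, 0.079]
tool_rot: [0.194, 3.132, 0.002]
ft_force: [0.2, -1.3, 0.7]
grip_width: 0.612
grip_force: 0.0
```

apply_moves:
  dp:
    - [0,0,0]
    - [0,0,0]
    - [0,0,0]
    - [0,0,0]
    - [0,0,0]
  twist:
    - [0,0,0]
    - [0,0,0]
    - [0,0,0]
    - [0,0,0]
    - [0,0,0]
  fingers: [0.9,0.9,0.9,0.9,0.9]
  newtons: 20

```text
time: 7.1
position: [0.4845, 0.0488, 0.0774]
tool_rot: [0.193, 3.135, 0.002]
ft_force: [0.2, 2.2, 1.5]
grip_width: 0.27
grip_force: 20.0
```

apply_moves:
  dp:
    - [-0.0018,0,-0.0219]
    - [-0.004,0,-0.0216]
    - [-0.0062,0,-0.0211]
    - [-0.0082,0,-0.0204]
    - [-0.0102,0,-0.0195]
    - [-0.0121,0,-0.0184]
    - [-0.0139,0,-0.0171]
    - [-0.0155,0,-0.0156]
    - [-0.017,0,-0.014]
    - [-0.0183,0,-0.0122]
  twist:
    - [0,0,0]
    - [0,0,0]
    - [0,0,0]
    - [0,0,0]
    - [0,0,0]
    - [0,0,0]
    - [0,0,0]
    - [0,0,0]
    - [0,0,0]
    - [0,0,0]
  fingers: [0.9,0.9,0.9,0.9,0.9,0.9,0.9,0.9,0.9,0.9]

```text
time: 8.1
position: [0.5889, 0.0368, 0.2583]
tool_rot: [-0.19, -3.13, -0.004]
ft_force: [-3.4, 4.6, -2.8]
grip_width: 0.274
grip_force: 20.0
```

apply_moves:
  dp:
    - [-0.0195,0,-0.0103]
    - [-0.0204,0,-0.0083]
    - [-0.0211,0,-0.0062]
    - [-0.0216,0,-0.0041]
    - [-0.0219,0,-0.0019]
    - [-0.022,0,0.0003]
    - [-0.021,0,0.0024]
    - [0,0,0]
    - [0,0,0]
    - [0,0,0]
  twist:
    - [0,0,0]
    - [0,0,0]
    - [0,0,0]
    - [0,0,0]
    - [0,0,0]
    - [0,0,0]
    - [0,0,0]
    - [0,0,0]
    - [0,0,0]
    - [0,0,0]
  fingers: [0.9,0.9,0.9,0.9,0.9,0.9,0.9,0.9,0.9,0.9]

```text
time: 9.1
position: [0.7387, 0.0196, 0.2871]
tool_rot: [0.189, 3.133, 0.006]
ft_force: [3.4, 5.0, 1.5]
grip_width: 0.274
grip_force: 20.0
```

apply_moves:
  dp:
    - [0,0,0]
    - [0,0,0]
    - [0,0,0]
    - [0,0,-0.035]
    - [0,0,-0.035]
    - [0.035,0.03,0]
    - [0.035,0.03,0]
    - [0.035,0.035,0]
    - [0.035,0.035,0]
    - [0.03,0.035,0.015]
  twist:
    - [0,0,0]
    - [0,0,0]
    - [0,0,0]
    - [0,0,0]
    - [0,0,0]
    - [0,0,0]
    - [0,0,0]
    - [0,0,0]
    - [0,0,0]
    - [0,0,0]
  fingers: [0.5,0.3,0.2,0.2,0.2,0.2,0.2,0.2,0.2,0.2]

```text
time: 10.1
position: [0.5878, 0.2014, 0.344]
tool_rot: [0.196, 3.132, 0.002]
ft_force: [0.6, 0.2, 0.2]
grip_width: 0.801
grip_force: 0.0
```

apply_moves:
  dp:
    - [0.025,0.035,0.02]
    - [0.025,0.035,0.025]
    - [0.01,0.035,0.025]
    - [0.009,0.038,0.025]
    - [0,0,0]
    - [0,0,0]
    - [0,0,0]
  twist:
    - [0,0,0]
    - [0,0,0]
    - [0,0,0]
    - [0,0,0]
    - [0,0,0]
    - [0,0,0]
    - [0,0,0]
  fingers: [0.2,0.2,0.2,0.2,0.2,0.2,0.2]

```text
time: 10.8
position: [0.539, 0.3494, 0.2477]
tool_rot: [0.198, 3.134, -0.001]
ft_force: [0.1, 0.3, 1.0]
grip_width: 0.8
grip_force: 0.0
```

```bash
python3 - <<'E'
from h import *
im=snap('wrist','w3');s=snap('side','s3');st=ctrl.get_state();print(st['position'],st['tool_rot'],st['time'])
o=np.zeros((420,800,3),np.uint8);o[:,:560]=im[...,::-1];c=cv2.resize(s[120:320,210:390],(240,266),interpolation=2);o[:266,560:]=c[...,::-1];cv2.imwrite('pics/v3.png',o)
E
```

```text
[0.53918076 0.34939327 0.24820623] [1.99185103e-01 3.13348027e+00 7.69874227e-04] 10.9
```

View pics/v3.png

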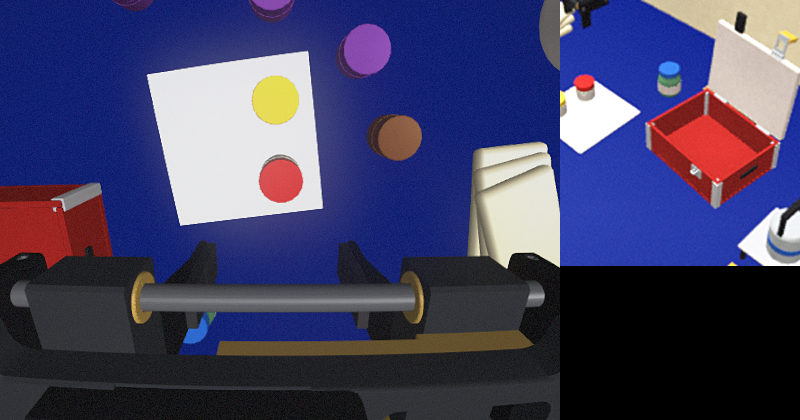

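The lid stands open and the chest is empty. The wrist view shows the yellow cap (275,100) and red cap (281,180) on the mat. The purple (367,48) and brown (400,137) jars are off the mat and not meant, so the targets are jar3 (yellow) and jar4 (red).

```bash
cat > jars.py <<'E'
from h import *
import sys
np.set_printoptions(precision=4,suppress=True)
im,C=load(sys.argv[1]);h=cv2.cvtColor(im,cv2.COLOR_RGB2HSV)
st=ctrl.get_state();T=R.from_rotvec(st['tool_rot']).as_matrix();p=np.array(st['position'])
_,Cs=load('scene0');_,Cd=load('side0')
for n,lo,hi,ps,pd in(('y',(20,120,120),(35,255,255),(354.9,272),(206,194.1)),('r',(0,120,120),(6,255,255),(328.2,288.1),(228,182.5))):
    m=cv2.inRange(h,np.array(lo),np.array(hi));m[:,:200]=0;m[:,350:]=0;m[230:]=0
    cs=cv2.findContours(m,cv2.RETR_EXTERNAL,cv2.CHAIN_APPROX_NONE)[0]
    if not cs: continue
    c=max(cs,key=cv2.contourArea);(u,v),r=cv2.minEnclosingCircle(c)
    P=onz(C,u,v,.054);d=onz(C,u+r,v,.054)-onz(C,u-r,v,.054)
    print(n,u,v,r,P,'dia',np.linalg.norm(d),'tool delta',T.T@(P-p),'tri',tri(C,(u,v),Cs,ps),tri(C,(u,v),Cd,pd))
E
python3 jars.py w3
```

```text
y 275.1875 99.5 24.065845489501953 [0.4464 0.3589 0.054 ] dia 0.0524104881953113 tool delta [ 0.0936 -0.0024  0.194 ] tri (array([0.4463, 0.3584, 0.0437]), np.float64(0.0011397039744540343)) (array([0.4457, 0.3592, 0.0486]), np.float64(0.0010765081579898516))
r 280.4430236816406 180.19937133789062 21.93720054626465 [0.5362 0.3536 0.054 ] dia 0.05114095694780647 tool delta [0.0038 0.0037 0.1942] tri (array([0.538 , 0.3531, 0.0464]), np.float64(0.0006439184031165191)) (array([0.5375, 0.3536, 0.046 ]), np.float64(0.0010510972278085008))
```

apply_moves:
  dp:
    - [0.003,0.0037,0.045]
    - [0,0,0.045]
    - [0,0,0.045]
    - [0,0,0.045]
    - [0,0,0.03]
    - [0,0,0.011]
    - [0,0,0]
    - [0,0,0]
    - [0,0,0]
    - [0,0,0]
  twist:
    - [0,0,0]
    - [0,0,0]
    - [0,0,0]
    - [0,0,0]
    - [0,0,0]
    - [0,0,0]
    - [0,0,0]
    - [0,0,0]
    - [0,0,0]
    - [0,0,0]
  fingers: [0.1,0.1,0.1,0.1,0.1,0.1,0.1,0.6,0.6,0.6]
  newtons: 15

```text
time: 11.9
position: [0.5365, 0.3562, 0.0281]
tool_rot: [0.194, 3.133, 0.004]
ft_force: [0.9, -0.7, 0.1]
grip_width: 0.711
grip_force: 0.0
```

apply_moves:
  dp:
    - [0,0,0]
    - [0,0,0]
    - [0,0,0]
    - [0,0,-0.02]
    - [0,0,-0.04]
    - [0,0,-0.04]
    - [0,0,-0.04]
    - [0,0,0]
    - [0,0,0]
  twist:
    - [0,0,0]
    - [0,0,0]
    - [0,0,0]
    - [0,0,0]
    - [0,0,0]
    - [0,0,0]
    - [0,0,0]
    - [0,0,0]
    - [0,0,0]
  fingers: [0.6,0.6,0.6,0.6,0.6,0.6,0.6,0.6,0.6]
  newtons: 15

```text
time: 12.8
position: [0.5355, 0.3557, 0.1667]
tool_rot: [0.194, 3.134, 0.002]
ft_force: [-1.0, 1.2, -1.4]
grip_width: 0.593
grip_force: 15.0
```

apply_moves:
  dp:
    - [-0.0093,-0.042,0]
    - [-0.0093,-0.042,0]
    - [-0.0093,-0.042,0]
    - [-0.0093,-0.042,0]
    - [-0.0093,-0.042,0]
    - [-0.0093,-0.042,0]
    - [-0.0093,-0.042,0]
    - [-0.0093,-0.042,0]
    - [-0.0093,-0.042,0]
    - [-0.0093,-0.042,0]
  twist:
    - [0,0,0]
    - [0,0,0]
    - [0,0,0]
    - [0,0,0]
    - [0,0,0]
    - [0,0,0]
    - [0,0,0]
    - [0,0,0]
    - [0,0,0]
    - [0,0,0]
  fingers: [0.6,0.6,0.6,0.6,0.6,0.6,0.6,0.6,0.6,0.6]

```text
time: 13.8
position: [0.5742, -0.0743, 0.1638]
tool_rot: [-0.194, -3.132, 0.0]
ft_force: [1.0, 0.9, -0.2]
grip_width: 0.593
grip_force: 15.0
```

apply_moves:
  dp:
    - [0,0,0]
    - [0,0,0.03]
    - [0,0,0.03]
    - [0,0,0.03]
    - [0,0,0.02]
    - [0,0,0.01]
    - [0,0,0]
    - [0,0,0]
    - [0,0,0]
  twist:
    - [0,0,0]
    - [0,0,0]
    - [0,0,0]
    - [0,0,0]
    - [0,0,0]
    - [0,0,0]
    - [0,0,0]
    - [0,0,0]
    - [0,0,0]
  fingers: [0.6,0.6,0.6,0.6,0.6,0.6,0.6,0.6,0.6]

```text
time: 14.7
position: [0.5767, -0.0729, 0.0471]
tool_rot: [0.194, 3.133, 0.0]
ft_force: [0.4, 0.1, -1.6]
grip_width: 0.592
grip_force: 15.0
```

Positioned as planned. Lowering the last 15 mm, releasing to about 66 mm and lifting, then back to the mat.

apply_moves:
  dp:
    - [0,0,0.009]
    - [0,0,0.005]
    - [0,0,0]
    - [0,0,0]
    - [0,0,0]
    - [0,0,-0.02]
    - [0,0,-0.04]
    - [0,0,-0.04]
    - [0,0,-0.04]
    - [0,0,0]
  twist:
    - [0,0,0]
    - [0,0,0]
    - [0,0,0]
    - [0,0,0]
    - [0,0,0]
    - [0,0,0]
    - [0,0,0]
    - [0,0,0]
    - [0,0,0]
    - [0,0,0]
  fingers: [0.6,0.6,0.6,0.26,0.26,0.26,0.26,0.26,0.26,0.26]

```text
time: 15.7
position: [0.5795, -0.0737, 0.1785]
tool_rot: [0.194, 3.124, 0.002]
ft_force: [-0.2, 0.3, 0.2]
grip_width: 0.738
grip_force: 0.0
```

apply_moves:
  dp:
    - [0.01,0.042,0]
    - [0.01,0.042,0]
    - [0.01,0.042,0]
    - [0.01,0.042,0]
    - [0.01,0.042,0]
    - [0.01,0.042,0]
    - [0.01,0.042,0]
    - [0.01,0.042,0]
    - [0.01,0.042,0]
    - [0.01,0.042,0]
  twist:
    - [0,0,0]
    - [0,0,0]
    - [0,0,0]
    - [0,0,0]
    - [0,0,0]
    - [0,0,0]
    - [0,0,0]
    - [0,0,0]
    - [0,0,0]
    - [0,0,0]
  fingers: [0.2,0.2,0.2,0.2,0.2,0.2,0.2,0.2,0.2,0.1]

```text
time: 16.7
position: [0.5278, 0.3578, 0.1716]
tool_rot: [-0.195, -3.135, -0.0]
ft_force: [0.5, -0.2, 0.8]
grip_width: 0.838
grip_force: 0.0
```

```bash
python3 - <<'E'
from h import *
im=snap('wrist','w4');s=snap('side','s4');st=ctrl.get_state();print(st['position'],st['tool_rot'],st['time'])
o=np.zeros((420,800,3),np.uint8);o[:,:560]=im[...,::-1];c=cv2.resize(s[120:320,210:390],(240,266),interpolation=2);o[:266,560:]=c[...,::-1];cv2.imwrite('pics/v4.png',o)
E
python3 jars.py w4
```

```text
[0.52440924 0.36494683 0.17075252] [-0.17715496 -3.13400315 -0.00547129] 16.8
y 266.64190673828125 111.31925964355469 30.29888916015625 [0.4463 0.3589 0.054 ] dia 0.05241100798299627 tool delta [ 0.0766 -0.0152  0.1169] tri (array([0.4464, 0.3582, 0.0435]), np.float64(0.0006934568639359011)) (array([0.4457, 0.359 , 0.0488]), np.float64(0.001274959498815987))
```

View pics/v4.png

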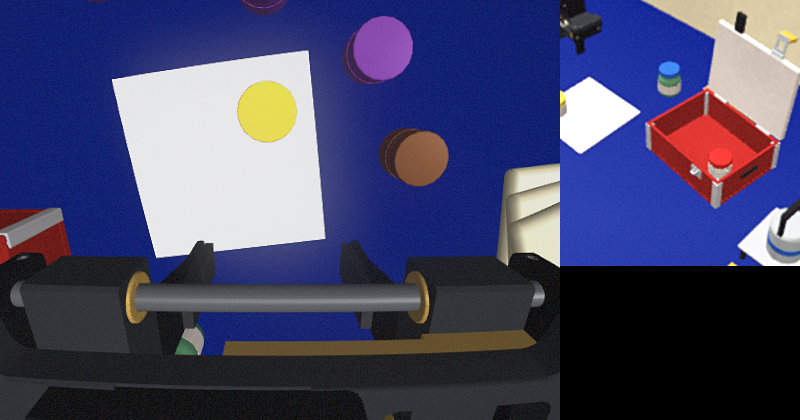

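The red jar stands upright in the chest (side crop 719,160), and the yellow jar is still at (267,111) on the mat. Going to yellow.

apply_moves:
  dp:
    - [0.04,-0.008,0]
    - [0.0366,-0.0072,0.03]
    - [0,0,0.03]
    - [0,0,0.03]
    - [0,0,0.01]
    - [0,0,0]
    - [0,0,0]
  twist:
    - [0,0,0]
    - [0,0,0]
    - [0,0,0]
    - [0,0,0]
    - [0,0,0]
    - [0,0,0]
    - [0,0,0]
  fingers: [0.05,0.05,0.05,0.05,0.05,0.05,0.05]

```text
time: 17.5
position: [0.4514, 0.3508, 0.073]
tool_rot: [0.195, 3.134, 0.001]
ft_force: [-0.4, -0.2, 0.7]
grip_width: 0.951
grip_force: 0.0
```

apply_moves:
  dp:
    - [0.006,0.0074,0]
    - [0,0,0.025]
    - [0,0,0.015]
    - [0,0,0.0055]
    - [0,0,0]
    - [0,0,0]
    - [0,0,0]
    - [0,0,0]
    - [0,0,0]
    - [0,0,0]
  twist:
    - [0,0,0]
    - [0,0,0]
    - [0,0,0]
    - [0,0,0]
    - [0,0,0]
    - [0,0,0]
    - [0,0,0]
    - [0,0,0]
    - [0,0,0]
    - [0,0,0]
  fingers: [0.05,0.05,0.05,0.05,0.05,0.6,0.6,0.6,0.6,0.6]
  newtons: 15

```text
time: 18.5
position: [0.4456, 0.3588, 0.0268]
tool_rot: [0.194, 3.135, 0.001]
ft_force: [-0.2, -0.5, 1.9]
grip_width: 0.592
grip_force: 15.0
```

apply_moves:
  dp:
    - [0,0,0]
    - [0,0,0]
    - [0,0,-0.02]
    - [0,0,-0.04]
    - [0,0,-0.04]
    - [0,0,-0.04]
    - [0,0,0]
    - [0,0,0]
  twist:
    - [0,0,0]
    - [0,0,0]
    - [0,0,0]
    - [0,0,0]
    - [0,0,0]
    - [0,0,0]
    - [0,0,0]
    - [0,0,0]
  fingers: [0.6,0.6,0.6,0.6,0.6,0.6,0.6,0.6]
  newtons: 15

```text
time: 19.3
position: [0.4457, 0.359, 0.1673]
tool_rot: [0.194, 3.134, 0.003]
ft_force: [-0.8, -0.5, -1.0]
grip_width: 0.595
grip_force: 15.0
```

apply_moves:
  dp:
    - [-0.0228,-0.039,0]
    - [-0.0228,-0.039,0]
    - [-0.0228,-0.039,0]
    - [-0.0228,-0.039,0]
    - [-0.0228,-0.039,0]
    - [-0.0228,-0.039,0]
    - [-0.0228,-0.039,0]
    - [-0.0228,-0.039,0]
    - [0,0,0.02]
    - [0,0,0.03]
  twist:
    - [0,0,0]
    - [0,0,0]
    - [0,0,0]
    - [0,0,0]
    - [0,0,0]
    - [0,0,0]
    - [0,0,0]
    - [0,0,0]
    - [0,0,0]
    - [0,0,0]
  fingers: [0.6,0.6,0.6,0.6,0.6,0.6,0.6,0.6,0.6,0.6]

```text
time: 20.3
position: [0.5885, 0.0239, 0.1156]
tool_rot: [0.201, 3.134, -0.001]
ft_force: [1.2, 1.3, -1.3]
grip_width: 0.592
grip_force: 15.0
```

apply_moves:
  dp:
    - [0,0,0.03]
    - [0,0,0.03]
    - [0,0,0.01]
    - [0,0,0]
    - [0,0,0]
  twist:
    - [0,0,0]
    - [0,0,0]
    - [0,0,0]
    - [0,0,0]
    - [0,0,0]
  fingers: [0.6,0.6,0.6,0.6,0.6]

```text
time: 20.8
position: [0.5882, 0.0264, 0.0469]
tool_rot: [0.195, 3.135, -0.0]
ft_force: [0.0, -0.1, -0.2]
grip_width: 0.59
grip_force: 15.0
```

apply_moves:
  dp:
    - [0,0,0.009]
    - [0,0,0.005]
    - [0,0,0]
    - [0,0,0]
    - [0,0,0]
    - [0,0,-0.02]
    - [0,0,-0.045]
    - [0,0,-0.045]
    - [0,0,-0.045]
    - [0,0,-0.045]
  twist:
    - [0,0,0]
    - [0,0,0]
    - [0,0,0]
    - [0,0,0]
    - [0,0,0]
    - [0,0,0]
    - [0,0,0]
    - [0,0,0]
    - [0,0,0]
    - [0,0,0]
  fingers: [0.6,0.6,0.6,0.26,0.26,0.26,0.26,0.26,0.26,0.26]

```text
time: 21.8
position: [0.5878, 0.0263, 0.2349]
tool_rot: [0.195, 3.134, 0.001]
ft_force: [1.4, 0.4, -0.5]
grip_width: 0.74
grip_force: 0.0
```

apply_moves:
  dp:
    - [0,0,-0.045]
    - [0,0,-0.045]
    - [0,0,-0.045]
    - [0,0,0]
    - [0,0,0]
  twist:
    - [0,0,0]
    - [0,0,0]
    - [0,0,0]
    - [0,0,0]
    - [0,0,0]
  fingers: [0.2,0.2,0.2,0.2,0.2]

```text
time: 22.3
position: [0.5883, 0.0263, 0.3687]
tool_rot: [0.195, 3.133, 0.001]
ft_force: [-0.1, 0.6, -1.4]
grip_width: 0.801
grip_force: 0.0
```

```bash
python3 - <<'E'
from h import *
im=snap('wrist','w5');s=snap('side','s5');st=ctrl.get_state();print(st['position'],st['tool_rot'],st['time'])
o=np.zeros((420,800,3),np.uint8);o[:,:560]=im[...,::-1];c=cv2.resize(s[120:320,250:430],(240,266),interpolation=2);o[:266,560:]=c[...,::-1];cv2.imwrite('pics/v5.png',o)
E
```

```text
[0.58730933 0.02662421 0.36617393] [-1.94205084e-01 -3.13372141e+00  2.06168144e-04] 22.4
```

View pics/v5.png

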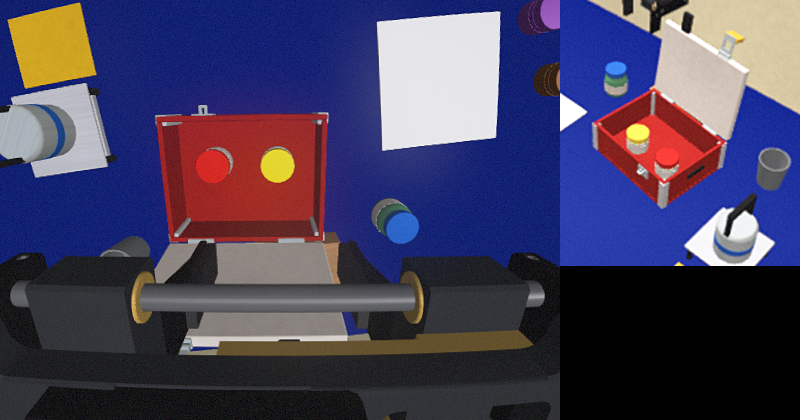

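Both jars stand in the chest: red cap (212,166) and yellow cap (277,165). Regripping the tab where it was left.

apply_moves:
  dp:
    - [-0.04,0.004,0]
    - [-0.04,0.004,0]
    - [-0.04,0.004,0]
    - [-0.031,0,0]
    - [0,0,0.02]
    - [0,0,0.03]
    - [0,0,0.029]
    - [0,0,0]
    - [0,0,0]
  twist:
    - [0,0,0]
    - [0,0,0]
    - [0,0,0]
    - [0,0,0]
    - [0,0,0]
    - [0,0,0]
    - [0,0,0]
    - [0,0,0]
    - [0,0,0]
  fingers: [0.2,0.2,0.2,0.2,0.2,0.2,0.2,0.2,0.2]

```text
time: 23.3
position: [0.7385, 0.0201, 0.2873]
tool_rot: [-0.194, -3.133, 0.0]
ft_force: [0.5, -0.2, 2.1]
grip_width: 0.799
grip_force: 0.0
```

apply_moves:
  dp:
    - [0,0,0]
    - [0,0,0]
    - [0,0,0]
    - [0,0,0]
    - [0,0,0]
    - [0,0,0]
    - [0,0,0]
    - [0,0,0]
  twist:
    - [0,0,0]
    - [0,0,0]
    - [0,0,0]
    - [0,0,0]
    - [0,0,0]
    - [0,0,0]
    - [0,0,0]
    - [0,0,0]
  fingers: [0.9,0.9,0.9,0.9,0.9,0.9,0.9,0.9]
  newtons: 20

```text
time: 24.1
position: [0.7392, 0.0196, 0.2885]
tool_rot: [0.194, 3.136, -0.0]
ft_force: [-0.1, -0.9, 0.4]
grip_width: 0.271
grip_force: 20.0
```

Gripped at 23.6 mm. Following the arc back down.

apply_moves:
  dp:
    - [0.021,0,-0.0024]
    - [0.022,0,-0.0003]
    - [0.0219,0,0.0019]
    - [0.0216,0,0.0041]
    - [0.0211,0,0.0062]
    - [0.0204,0,0.0083]
    - [0.0195,0,0.0103]
    - [0.0183,0,0.0122]
    - [0.017,0,0.014]
    - [0.0155,0,0.0156]
  twist:
    - [0,0,0]
    - [0,0,0]
    - [0,0,0]
    - [0,0,0]
    - [0,0,0]
    - [0,0,0]
    - [0,0,0]
    - [0,0,0]
    - [0,0,0]
    - [0,0,0]
  fingers: [0.9,0.9,0.9,0.9,0.9,0.9,0.9,0.9,0.9,0.9]

```text
time: 25.1
position: [0.5423, 0.0422, 0.2191]
tool_rot: [0.196, 3.133, -0.002]
ft_force: [0.9, -4.1, 1.2]
grip_width: 0.274
grip_force: 20.0
```

apply_moves:
  dp:
    - [0.0139,0,0.0171]
    - [0.0121,0,0.0184]
    - [0.0102,0,0.0195]
    - [0.0082,0,0.0204]
    - [0.0062,0,0.0211]
    - [0.004,0,0.0216]
    - [0.0018,0,0.0219]
    - [0,0,0.001]
    - [0,0,0]
    - [0,0,0]
  twist:
    - [0,0,0]
    - [0,0,0]
    - [0,0,0]
    - [0,0,0]
    - [0,0,0]
    - [0,0,0]
    - [0,0,0]
    - [0,0,0]
    - [0,0,0]
    - [0,0,0]
  fingers: [0.9,0.9,0.9,0.9,0.9,0.9,0.9,0.9,0.9,0.9]

```text
time: 26.1
position: [0.4862, 0.0487, 0.0769]
tool_rot: [-0.196, -3.135, 0.005]
ft_force: [1.9, -5.1, -4.3]
grip_width: 0.273
grip_force: 20.0
```

apply_moves:
  dp:
    - [0,0,0.003]
    - [0,0,0.003]
    - [0,0,0]
    - [0,0,0]
  twist:
    - [0,0,0]
    - [0,0,0]
    - [0,0,0]
    - [0,0,0]
  fingers: [0.9,0.9,0.9,0.9]

```text
time: 26.5
position: [0.4873, 0.0486, 0.0739]
tool_rot: [0.196, 3.135, -0.003]
ft_force: [-4.8, -6.1, 16.8]
grip_width: 0.273
grip_force: 20.0
```

apply_moves:
  dp:
    - [0,0,-0.006]
    - [0,0,0]
    - [0,0,0]
    - [0,0,-0.02]
    - [0,0,-0.045]
    - [0,0,-0.045]
    - [0.0036,-0.04,-0.024]
    - [0.0036,-0.04,0]
    - [0.0034,-0.0354,0]
    - [0,0,0]
  twist:
    - [0,0,0]
    - [0,0,0]
    - [0,0,0]
    - [0,0,0]
    - [0,0,0]
    - [0,0,0]
    - [0,0,0]
    - [0,0,0]
    - [0,0,0]
    - [0,0,0]
  fingers: [0.9,0.4,0.2,0.2,0.2,0.2,0.2,0.2,0.2,0.2]

```text
time: 27.5
position: [0.4607, -0.0667, 0.212]
tool_rot: [0.206, 3.134, 0.001]
ft_force: [-0.2, 0.4, -1.0]
grip_width: 0.797
grip_force: 0.0
```

apply_moves:
  dp:
    - [0,0,0]
    - [0,0,0]
  twist:
    - [0,0,0]
    - [0,0,0]
  fingers: [0.2,0.2]

```text
time: 27.7
position: [0.4617, -0.0604, 0.2113]
tool_rot: [-0.191, -3.135, -0.001]
ft_force: [0.1, -0.2, 0.0]
grip_width: 0.8
grip_force: 0.0
```

```bash
python3 - <<'E'
from h import *
im=snap('wrist','w6');s=snap('side','s6');st=ctrl.get_state();print(st['position'],st['tool_rot'],st['time'])
o=np.zeros((420,800,3),np.uint8);o[:,:560]=im[...,::-1];c=cv2.resize(s[120:320,250:430],(240,266),interpolation=2);o[:266,560:]=c[...,::-1];cv2.imwrite('pics/v6.png',o)
E
```

```text
[ 0.46179437 -0.06046967  0.21130562] [-1.90381519e-01 -3.13534103e+00  1.47038954e-04] 27.8
```

View pics/v6.png

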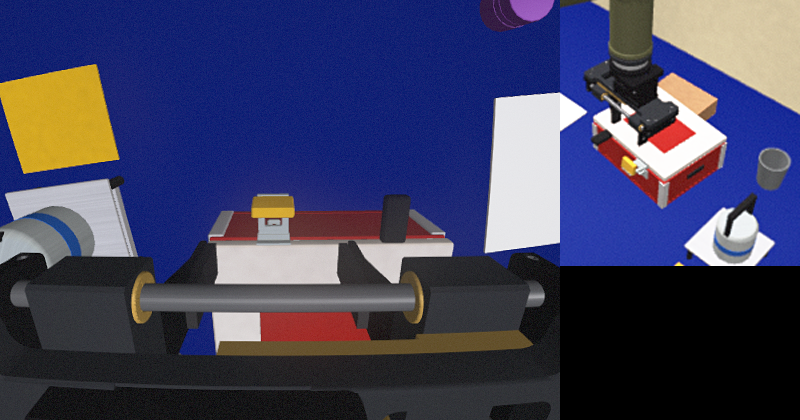

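The lid is shut and the hasp is still up, with the lip at (272,206). Gripping the lip where I left it.

apply_moves:
  dp:
    - [0,-0.004,0.03]
    - [0,0,0.04]
    - [0,0,0.025]
    - [0,0,0.0105]
    - [0,0,0]
    - [0,0,0]
    - [0,0,0]
    - [0,0,0]
    - [0,0,0]
    - [0,0,0]
  twist:
    - [0,0,0]
    - [0,0,0]
    - [0,0,0]
    - [0,0,0]
    - [0,0,0]
    - [0,0,0]
    - [0,0,0]
    - [0,0,0]
    - [0,0,0]
    - [0,0,0]
  fingers: [0.2,0.2,0.2,0.2,0.2,0.8,0.8,0.8,0.8,0.8]
  newtons: 10

```text
time: 28.8
position: [0.4615, -0.0655, 0.1065]
tool_rot: [0.195, 3.135, 0.002]
ft_force: [0.9, 7.2, -0.4]
grip_width: 0.433
grip_force: 4.7
```

apply_moves:
  dp:
    - [0,0,0]
    - [0,0,0]
  twist:
    - [0,0,0]
    - [0,0,0]
  fingers: [0.8,0.8]

```text
time: 29.0
position: [0.4615, -0.0646, 0.1062]
tool_rot: [0.193, 3.135, 0.003]
ft_force: [0.3, 4.3, -0.5]
grip_width: 0.415
grip_force: 10.0
```

apply_moves:
  dp:
    - [0.0028,0,0.0033]
    - [0.0039,0,0.0071]
    - [0.0025,0,0.0079]
    - [0.0009,0,0.008]
    - [-0.0008,0,0.0081]
    - [-0.0024,0,0.0078]
    - [-0.0039,0,0.0072]
    - [-0.0052,0,0.0063]
    - [-0.0064,0,0.0051]
    - [-0.0073,0,0.0037]
  twist:
    - [0,0,0]
    - [0,0,0]
    - [0,0,0]
    - [0,0,0]
    - [0,0,0]
    - [0,0,0]
    - [0,0,0]
    - [0,0,0]
    - [0,0,0]
    - [0,0,0]
  fingers: [0.8,0.8,0.8,0.8,0.8,0.8,0.8,0.8,0.8,0.8]

```text
time: 30.0
position: [0.4759, -0.0662, 0.0408]
tool_rot: [-0.192, -3.133, -0.003]
ft_force: [-3.5, 6.6, 0.5]
grip_width: 0.41
grip_force: 10.0
```

apply_moves:
  dp:
    - [-0.003,0,0]
    - [-0.003,0,0]
    - [0,0,0]
    - [0,0,0]
  twist:
    - [0,0,0]
    - [0,0,0]
    - [0,0,0]
    - [0,0,0]
  fingers: [0.8,0.8,0.8,0.8]

```text
time: 30.4
position: [0.4801, -0.0667, 0.0399]
tool_rot: [-0.191, -3.13, -0.002]
ft_force: [-2.5, 6.4, -5.2]
grip_width: 0.41
grip_force: 10.0
```

apply_moves:
  dp:
    - [0,0,0]
    - [0,0,0]
    - [0,0,0]
    - [0,0,-0.03]
    - [0,0,-0.045]
    - [0,0,-0.045]
    - [0,0,-0.045]
    - [0,0,-0.045]
    - [0,0,-0.045]
    - [0,0,0]
  twist:
    - [0,0,0]
    - [0,0,0]
    - [0,0,0]
    - [0,0,0]
    - [0,0,0]
    - [0,0,0]
    - [0,0,0]
    - [0,0,0]
    - [0,0,0]
    - [0,0,0]
  fingers: [0.4,0.3,0.3,0.3,0.3,0.3,0.3,0.3,0.3,0.3]

```text
time: 31.4
position: [0.4862, -0.0699, 0.303]
tool_rot: [0.196, 3.124, 0.003]
ft_force: [0.0, 0.5, -0.6]
grip_width: 0.703
grip_force: 0.0
```

```bash
python3 - <<'E'
from h import *
np.set_printoptions(precision=4,suppress=True)
_,A=load('scene0');_,B=load('side0')
for a,b in (((206.3,105.8),(395.4,268)),((226.9,96.4),(377.4,283)),((206.3,105.8),(377.4,283)),((226.9,96.4),(395.4,268))):print(tri(A,a,B,b),onz(A,*a,.18),onz(B,*b,.18))
im=snap('wrist','w7');s=snap('side','s7');st=ctrl.get_state();print(st['position'],st['tool_rot'],st['time'])
o=np.zeros((420,800,3),np.uint8);o[:,:560]=im[...,::-1];c=cv2.resize(s[200:300,270:350],(240,300),interpolation=2);o[:300,560:]=c[...,::-1];cv2.imwrite('pics/v7.png',o)
E
```

```text
(array([ 0.5232, -0.319 ,  0.1735]), np.float64(0.0025820873807915197)) [ 0.5248 -0.3116  0.18  ] [ 0.5194 -0.3218  0.18  ]
(array([ 0.4504, -0.3141,  0.1785]), np.float64(0.006058326055067049)) [ 0.4492 -0.3099  0.18  ] [ 0.4521 -0.3162  0.18  ]
(array([ 0.4977, -0.3184,  0.149 ]), np.float64(0.05075131012753897)) [ 0.5248 -0.3116  0.18  ] [ 0.4521 -0.3162  0.18  ]
(array([ 0.4751, -0.3142,  0.2036]), np.float64(0.05609647003190357)) [ 0.4492 -0.3099  0.18  ] [ 0.5194 -0.3218  0.18  ]
[ 0.4835 -0.0694  0.2976] [0.1956 3.1327 0.0007] 31.5
```

View pics/v7.png

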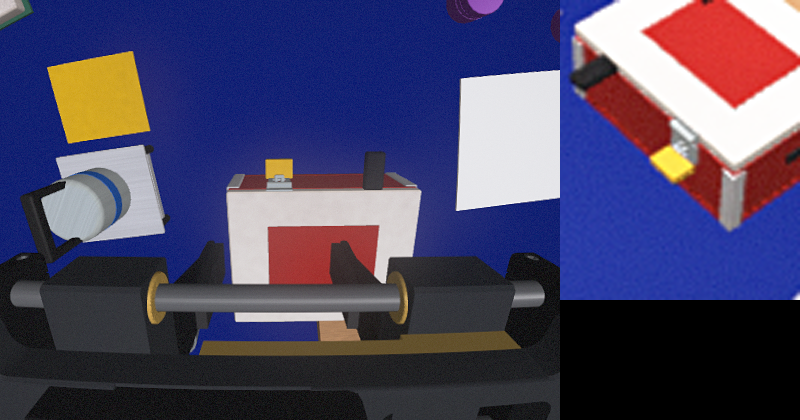

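The hasp hangs over the staple with the lip at (279,166), same as at the start. The canister handle is at about (35,225), and triangulation puts its bar at about (0.487, -0.316, 0.176), close to the 0.176 given. Moving over it for a closer look.

apply_moves:
  dp:
    - [-0.012,-0.04,0]
    - [-0.013,-0.04,0]
    - [-0.013,-0.04,0]
    - [-0.013,-0.04,0]
    - [-0.013,-0.04,0]
    - [-0.013,-0.039,0]
    - [0,0,0]
    - [0,0,0]
    - [0,0,0]
  twist:
    - [0,0,0]
    - [0,0,0]
    - [0,0,0]
    - [0,0,0]
    - [0,0,0]
    - [0,0,0]
    - [0,0,0]
    - [0,0,0]
    - [0,0,0]
  fingers: [0.2,0.1,0.1,0.1,0.1,0.1,0.1,0.1,0.1]

```text
time: 32.4
position: [0.5296, -0.3141, 0.2954]
tool_rot: [-0.193, -3.134, -0.002]
ft_force: [0.0, 0.9, 0.7]
grip_width: 0.898
grip_force: 0.0
```

```bash
python3 - <<'E'
from h import *
im=snap('wrist','w8');st=ctrl.get_state();print(st['position'],st['tool_rot'],st['time'])
E
```

```text
[ 0.52993747 -0.3136899   0.29590309] [-1.91431414e-01 -3.13514737e+00 -2.36775797e-03] 32.45
```

View pics/w8.png

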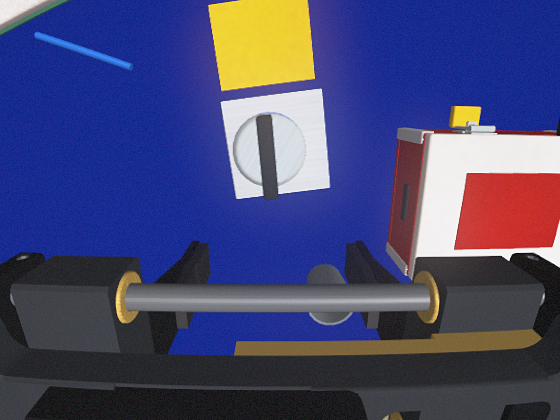

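The black bar runs from (265,116) to (271,198) over the canister at (269,150). The stand is around (275,145) and the yellow pad at (263,43).

```bash
python3 - <<'E'
from h import *
np.set_printoptions(precision=4,suppress=True)
im,C=load('w8');k=(im.max(2)<70).astype(np.uint8)*255;k[:100]=0;k[205:]=0;k[:,:245]=0;k[:,:]*=1;k[:,295:]=0
c=max(cv2.findContours(k,0,1)[0],key=cv2.contourArea);(u,v),(w,h),a=cv2.minAreaRect(c);b=cv2.boxPoints(((u,v),(w,h),a))
print(u,v,w,h,a)
P=[onz(C,*p,.183) for p in b];print(np.array(P));c0=np.mean(P,0)
s=0 if np.linalg.norm(P[0]-P[1])>np.linalg.norm(P[1]-P[2]) else 1
d=P[s+1]-P[s];d*=np.sign(d[0]);print('center',c0,'len',np.linalg.norm(d),'ang',np.arctan2(d[1],d[0]))
st=ctrl.get_state();T=R.from_rotvec(st['tool_rot']).as_matrix();print('tool y ang',np.arctan2(T[1,1],T[0,1])-np.pi/2,'delta',T.T@(np.r_[c0[:2],.157]-st['position']))
h=cv2.cvtColor(im,cv2.COLOR_RGB2HSV);m=cv2.inRange(h,np.array((18,150,100)),np.array((35,255,255)));m[:,350:]=0
c=max(cv2.findContours(m,0,1)[0],key=cv2.contourArea);q=cv2.boxPoints(cv2.minAreaRect(c));print('pad',np.array([onz(C,*p,.004)[:2] for p in q]))
E
```

```text
277.0 192.0 2.0 0.0 -90.0
[[ 0.5201 -0.3129  0.183 ]
 [ 0.5201 -0.3129  0.183 ]
 [ 0.5183 -0.3126  0.183 ]
 [ 0.5183 -0.3126  0.183 ]]
center [ 0.5192 -0.3127  0.183 ] len 0.0018762655768101407 ang -0.12266179555360135
tool y ang -0.12196864727817291 delta [ 0.0107 -0.0006  0.1389]
pad [[ 0.3015 -0.377 ]
 [ 0.3026 -0.2486]
 [ 0.4114 -0.2444]
 [ 0.4112 -0.3801]]
```

```bash
python3 - <<'E'
from h import *
np.set_printoptions(precision=4,suppress=True)
im,C=load('w8');print(im[155,255:285:3].tolist())
k=((im.max(2)<100)&(np.ptp(im,axis=2)<40)).astype(np.uint8)*255;k[:105]=0;k[205:]=0;k[:,:245]=0;k[:,295:]=0
c=max(cv2.findContours(k,0,1)[0],key=cv2.contourArea);r=cv2.minAreaRect(c);print(r)
for P in((onz(C,265.5,116,.183),onz(C,271,198,.183)),):
    d=P[1]-P[0];c0=(P[0]+P[1])/2;print(P,np.linalg.norm(d),np.arctan2(d[1],d[0]),c0)
print('rect centre',onz(C,*r[0],.183))
st=ctrl.get_state();T=R.from_rotvec(st['tool_rot']).as_matrix();print('delta',T.T@(np.r_[c0[:2],.157]-st['position']))
E
```

```text
[[217, 225, 230], [196, 207, 217], [68, 70, 76], [74, 76, 84], [78, 78, 84], [81, 81, 89], [74, 78, 84], [221, 228, 234], [207, 216, 221], [213, 221, 227]]
((267.0000305175781, 157.0), (84.7465591430664, 15.120210647583008), 84.73760986328125)
(array([ 0.4517, -0.3143,  0.183 ]), array([ 0.5241, -0.3189,  0.183 ])) 0.07261030816095206 -0.06332162610951002 [ 0.4879 -0.3166  0.183 ]
rect centre [ 0.4865 -0.3176  0.183 ]
delta [ 0.0413 -0.0082  0.1389]
```

apply_moves:
  dp:
    - [0,0,0]
    - [0.02,-0.003,0]
    - [0.0227,-0.0031,0.02]
    - [0,0,0.04]
    - [0,0,0.04]
    - [0,0,0.025]
    - [0,0,0.014]
    - [0,0,0]
    - [0,0,0]
  twist:
    - [0,0,-0.055]
    - [0,0,0]
    - [0,0,0]
    - [0,0,0]
    - [0,0,0]
    - [0,0,0]
    - [0,0,0]
    - [0,0,0]
    - [0,0,0]
  fingers: [0.1,0.1,0.1,0.1,0.1,0.1,0.1,0.1,0.1]

```text
time: 33.35
position: [0.4876, -0.3183, 0.1587]
tool_rot: [0.106, 3.138, -0.001]
ft_force: [0.2, -0.4, 0.9]
grip_width: 0.899
grip_force: 0.0
```

apply_moves:
  dp:
    - [0,0,0]
    - [0,0,0]
    - [0,0,0]
    - [0,0,0]
    - [0,0,0]
    - [0,0,0]
    - [0,0,0]
    - [0,0,0]
    - [0,0,0]
    - [0,0,0]
  twist:
    - [0,0,0]
    - [0,0,0]
    - [0,0,0]
    - [0,0,0]
    - [0,0,0]
    - [0,0,0]
    - [0,0,0]
    - [0,0,0]
    - [0,0,0]
    - [0,0,0]
  fingers: [0.5,0.7,0.85,1,1,1,1,1,1,1]
  newtons: 35

```text
time: 34.35
position: [0.487, -0.3181, 0.1574]
tool_rot: [0.108, 3.14, 0.001]
ft_force: [0.9, 1.2, 0.2]
grip_width: 0.155
grip_force: 34.8
```

apply_moves:
  dp:
    - [0,0,-0.008]
    - [0,0,-0.014]
    - [0,0,-0.014]
    - [0,0,-0.004]
    - [0.008,0,0]
    - [0.016,0,0]
    - [0.02,0,0]
    - [0.022,-0.002,0]
    - [0.022,-0.002,0]
    - [0.02,0,0]
  twist:
    - [0,0,0]
    - [0,0,0]
    - [0,0,0]
    - [0,0,0]
    - [0,0,0]
    - [0,0,0]
    - [0,0,0]
    - [0,0,0]
    - [0,0,0]
    - [0,0,0]
  fingers: [1,1,1,1,1,1,1,1,1,1]

```text
time: 35.35
position: [0.3764, -0.3152, 0.1967]
tool_rot: [-0.11, -3.138, -0.001]
ft_force: [0.4, -0.3, -3.5]
grip_width: 0.158
grip_force: 34.8
```

apply_moves:
  dp:
    - [0.015,0,0]
    - [0.008,0,0]
    - [0,0,0]
    - [0,0,0]
    - [0,0,0]
  twist:
    - [0,0,0]
    - [0,0,0]
    - [0,0,0]
    - [0,0,0]
    - [0,0,0]
  fingers: [1,1,1,1,1]

```text
time: 35.85
position: [0.3565, -0.3134, 0.1976]
tool_rot: [0.107, 3.14, -0.001]
ft_force: [-0.2, -1.0, -4.3]
grip_width: 0.153
grip_force: 34.8
```

```bash
python3 - <<'E'
from h import *
a=snap('scene','c9');s=snap('side','s9');st=ctrl.get_state();print(st['position'],st['tool_rot'],st['ft_force'],st['time'])
o=np.zeros((400,800,3),np.uint8);o[:,:400]=cv2.resize(a[40:220,160:340],(400,400))[...,::-1];o[:,400:]=cv2.resize(s[220:400,250:430],(400,400))[...,::-1];cv2.imwrite('pics/v9.png',o)
E
```

```text
[ 0.35632591 -0.3134309   0.19749493] [-1.07172859e-01 -3.13913670e+00  1.35682485e-03] [-0.30503782  0.01186318 -3.90277516] 35.95
```

View pics/v9.png

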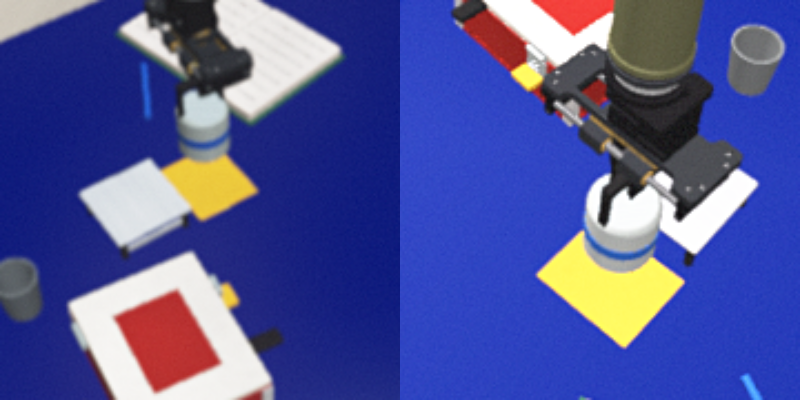

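The canister hangs upright above the pad (side crop 620,225). Lowering.

apply_moves:
  dp:
    - [0,0,0.01]
    - [0,0,0.016]
    - [0,0,0.016]
    - [0,0,0.016]
    - [0,0,0.012]
    - [0,0,0.006]
    - [0,0,0.003]
    - [0,0,0]
    - [0,0,0.001]
    - [0,0,0.001]
  twist:
    - [0,0,0]
    - [0,0,0]
    - [0,0,0]
    - [0,0,0]
    - [0,0,0]
    - [0,0,0]
    - [0,0,0]
    - [0,0,0]
    - [0,0,0]
    - [0,0,0]
  fingers: [1,1,1,1,1,1,1,1,1,1]

```text
time: 36.95
position: [0.3563, -0.3137, 0.117]
tool_rot: [0.108, 3.138, -0.0]
ft_force: [0.3, -0.3, -3.8]
grip_width: 0.149
grip_force: 34.8
```

apply_moves:
  dp:
    - [0,0,0]
    - [0,0,0]
  twist:
    - [0,0,0]
    - [0,0,0]
  fingers: [1,1]

```text
time: 37.15
position: [0.356, -0.3134, 0.1167]
tool_rot: [0.108, 3.139, 0.0]
ft_force: [0.9, -0.2, -4.1]
grip_width: 0.153
grip_force: 34.8
```

Still about 4 N, so the load is still hanging. Lowering a little more.

apply_moves:
  dp:
    - [0,0,0.001]
    - [0,0,0.001]
    - [0,0,0]
  twist:
    - [0,0,0]
    - [0,0,0]
    - [0,0,0]
  fingers: [1,1,1]

```text
time: 37.45
position: [0.3567, -0.3139, 0.1165]
tool_rot: [0.108, 3.138, 0.001]
ft_force: [-3.6, 3.3, 12.4]
grip_width: 0.152
grip_force: 34.8
```

Contact made. Opening and backing off upward.

apply_moves:
  dp:
    - [0,0,-0.001]
    - [0,0,0]
    - [0,0,0]
    - [0,0,0]
    - [0,0,0]
    - [0,0,-0.02]
    - [0,0,-0.04]
    - [0,0,-0.04]
    - [0,0,-0.04]
    - [0,0,-0.04]
  twist:
    - [0,0,0]
    - [0,0,0]
    - [0,0,0]
    - [0,0,0]
    - [0,0,0]
    - [0,0,0]
    - [0,0,0]
    - [0,0,0]
    - [0,0,0]
    - [0,0,0]
  fingers: [0.7,0.5,0.3,0.2,0.2,0.2,0.2,0.2,0.2,0.2]

```text
time: 38.45
position: [0.3555, -0.3134, 0.2972]
tool_rot: [0.108, 3.139, 0.001]
ft_force: [0.5, -0.9, -0.1]
grip_width: 0.798
grip_force: 0.0
```

apply_moves:
  dp:
    - [-0.03,0.02,0]
    - [-0.03,0.02,0]
    - [-0.03,0.02,0]
    - [-0.03,0.02,0]
    - [0,0,0]
    - [0,0,0]
  twist:
    - [0,0,0]
    - [0,0,0]
    - [0,0,0]
    - [0,0,0]
    - [0,0,0]
    - [0,0,0]
  fingers: [0.2,0.2,0.2,0.2,0.2,0.2]

```text
time: 39.05
position: [0.4812, -0.2414, 0.2949]
tool_rot: [-0.106, -3.138, 0.002]
ft_force: [0.0, -0.7, -0.8]
grip_width: 0.801
grip_force: 0.0
```

```bash
python3 - <<'E'
from h import *
w=snap('wrist','w10');s=snap('side','s10');st=ctrl.get_state();print(st['position'],st['ft_force'],st['time'])
o=np.zeros((420,800,3),np.uint8);o[:300,:400]=cv2.resize(w,(400,300))[...,::-1];o[:400,400:]=cv2.resize(s[180:380,240:440],(400,400))[...,::-1];cv2.imwrite('pics/v10.png',o)
E
```

```text
[ 0.48008073 -0.24298126  0.2954989 ] [ 0.10717089 -0.6109568   0.27157932] 39.15
```

View pics/v10.png

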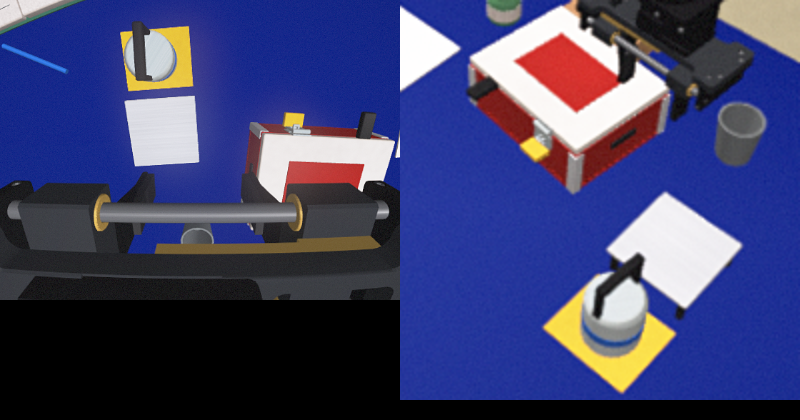

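The canister stands upright centred on the pad, the lid is shut, the hasp is over the staple, and the robot is touching nothing. Handing in.

```bash
python3 -c "
from bench import ctrl;print(ctrl.close_job())"
```

```text
the job is handed in; nothing more can be done
None
```

I handed the job in at about 39 s: both specimen jars (red and yellow) are upright in the shut chest with the hasp down over the staple, and the canister is upright on the yellow pad. The hand-in call returned no verdict, so this rests on the last camera views.

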